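# Cock and load the ball launcher

## Robot

A 6-joint arm with a two-finger parallel gripper is mounted at the origin on the work surface. World frame = base frame: x ahead of the robot, y to its left, z up, the work surface at z = 0. Lengths are in m, angles in rad, forces in N, time in s.
With the tool pointing down it reaches from about 0.375 to 0.9 m from the base axis. Payload 3.1 kg.
Tool frame: the origin (TCP) lies at the very end of the fingers, on their centre line; the grasp point (between the pads) lies 19 mm behind it (manip.grasp_offset is the distance from the TCP to the grasp point, in m); y points along the fingers, z is the direction in which the jaws open and shut, and the axes are right-handed (so a half turn about y gives the same grasp; the last joint's range is limited). The gripper opens to 85 mm and grips with 20 to 120 N. Pads are 22 mm wide; open, the fingers measure 114 mm over their backs; the gripper's body (76 mm by 85 mm) begins 54 mm behind the grasp point. The pads swing forward as they close: fully open they stand 13 mm farther back than shut.
Start: joints at [1.026, 0.527, 1.433, -0, 1.181, -0.178], TCP at [0.224, 0.584, 0.21] pointing down, gripper open.
Joint ranges: [-3.08, 3.08], [-0.75, 2.2], [0.22, 2.44], [-1.43, 4.57], [0, 2.65], [-2.85, 2.85]. Speed limits (rad/s): [2.79, 2.79, 3.14, 3.14, 3.14, 3.14].

## Interface

Orientations are given as a unit quaternion [x, y, z, w].
In Python, from station import manip gives the robot as it stands.
- The arm moves only by the tool apply_moves, never from a script. Its argument "motion" is a list of rows, each a list of 5 numbers: the finger opening in mm, from 0 to 85.4, then the shift along the tool's x, y, z in units of 30 mm (1.0 is 30 mm), then the turn about the tool's y in units of 10 degrees (1.0 is 10 degrees). In form: [[fingers, x, y, z, twist], ...]. A call has 1 to 12 rows; each row is the pose to reach, as a shift and turn from the pose commanded when the call began, along the tool's axes at that moment; what a row does not reach only later rows make up. A row lasts 1/8 s, in which the tool goes at most 62.5 mm and 10.7 degrees, less where a joint would pass 70% of its speed; a pose out of reach is approached as far as the arm can. A call with a gripper value outside its range is refused whole. The fingers move at their own pace and stop on an object; "squeeze" is the grip in N (left out, the last holds). Time passes only in rows, so rows that repeat a pose let the fingers close. It gives the time, the measured TCP pose, the force and the opening at its end, in the units of the state.
- manip.sense(): the state, without advancing time (a new reading comes with each control period).
- manip.snapshot(name): name is "scene" or "top" or "wrist"; returns the picture (384x512x3 uint8, red, green, blue); there is no depth.
- manip.get_calibration(name): a dict with "intrinsics" (3x3 intrinsics, pixels), "extrinsics" (4x4, takes a point from camera to world coordinates). Camera axes: x right, y up, looking along -z (the intrinsics and any distortion apply to the point x, -y, -z); pixel columns grow to the right and rows downward; lengths in m; the calibration is good to about 2 mm. A picture is of the moment at which its call begins: read the wrist's pose just before it. get_calibration takes no time and is no camera call; for the wrist camera it gives the pose at the moment of the call.
- manip.sign_off(): hands the job in, once; it reports no verdict.
The state is a dict: "t": time; "q": joint angles; "qd": joint speeds; "tau": joint torques, N m; "tcp_pos": TCP position; "tool_rot": TCP orientation; "force": force on the tool from outside, world axes, zero at the start; "ft_torque": the same for the moment, N m; "finger_gap": opening from 0.0 (shut) to 1.0 (fully open).
Only numpy, scipy, OpenCV 4.12 (cv2) and the standard library are available. Lean on these libraries where they do the work, as an engineer would, in place of code of your own. Each camera call takes 0.05 s, during which the arm holds its last target.

## Task

Get the classroom ball launcher ready to fire: gently push its sprung yellow plate down until it lies level on the rubber stop, and while it is held down slide the red-knobbed bolt fully home under the red catch so that the plate stays down. Then set the orange ball in the black ring on the plate and let go. Do not force the stop or the catch, and leave the blue ball and the other things where they are.

Things in the scene. Friction and masses are not known exactly. Their poses are not given: they have to be found in the camera images.
- launcher: Launcher fixed to the table: blue base 270 x 150 x 12 mm, origin under its centre, x from the plate's free end to its hinge (away from the robot), y to the catch side. A yellow plate 215 x 110 x 10 mm turns on a hinge along y at x +110, z 47 mm; level, its top is at z 52 and its free end at x -100 mm. At the start the spring holds the free end up.
- launch_plate (a joint): Tilt of the yellow plate in rad: 0 level, 0.38 raised (start, at its end stop). A spring lifts it: pushed at the knob it takes about 3.5 N to start and 9 N near level. It meets the rubber stop somewhere between -0.045 and +0.045, as the catch's height is set by hand; from there the force at the knob rises sharply, about 12 N per mm.
- bolt (a joint): Travel (m) of the steel bolt, a flat slide 24 x 100 x 8 mm lying across the top of the plate, along the launcher's +y (to the catch): 0 to 0.004 at the start, 0.020 at its end stop. Stiff (about 2.5 N), stays where left. With the plate pressed on the stop its end runs under the catch and holds the plate down; with the plate too high it butts against the catch.
- knob_top (a point): Centre of the top of the red round knob, 14 mm across, 26 mm tall, square on the bolt's flat top, 185 mm from the hinge axis along the plate, 15 mm from the plate's middle (away from the catch) at bolt travel 0. Its foot is 13 mm above the plate's mid-thickness, at which the hinge axis lies. Follows plate and bolt.
- catch_post: Post 30 x 12 x 50 mm by the plate's free end, origin at its foot. It carries a red catch: upper jaw 18 mm thick, 3 mm beside the plate's edge; lower arm with the rubber stop under the plate. Catch and stop are set together up to 8 mm higher or lower, which this pose does not show: feel for the stop. On it the bolt clears the jaw by 0.5 mm; press it with 4 to 12 N, never over 22 N.
- seat_ball (a point): Where the ball's centre lies when it sits in the black ring on the yellow plate: ring 44 mm outer, 28 mm inner diameter, 10 mm high, on the plate's centre line 85 mm from the hinge axis; this point is 14 mm above the ring's top. Moves with the plate.
- ball_orange_center (a point): Centre of the orange plastic ball, 40 mm in diameter, 25 to 50 g, resting on a round wooden ring stand 48 mm across and 30 mm high (fixed); the ball's centre is 44 mm above the table.
- ball_blue_center (a point): Centre of the blue ball, like the orange one and on a like stand; leave it alone.
- bottle: Bystander: white bottle, 44 mm across, 85 mm high; origin under its centre.
- beaker: Bystander: glass beaker, 68 mm across, 80 mm high; origin under its centre.
- marker: Bystander: yellow tube lying on the table, 90 mm long, 20 mm thick; origin under its centre, along its x.
- dish: Bystander: white dish, 90 mm across, 16 mm high; origin under its centre.
- weight: Bystander: brass weight with a knob, 38 mm across, 52 mm high; origin under its centre.

How it is judged:
By the outcome, as a careful person would: the job done as asked, in the order asked, and still so for the second after the job is handed in, with the robot touching nothing.
It also fails if it takes over 67 s, if anything falls off the work surface, if the arm or the gripper's body presses on something with over 40 N, if the wrist force passes 120 N, or if a joint passes its speed limit or range.

## Working session

There is one attempt and no reset: what is moved stays moved. The work goes in short steps, Python scripts to look and compute and a tool call to move; the robot and the scene stay as the last step left them, time stands still between calls to the robot, and variables do not carry over. Pictures are saved under pics/ and viewed, and the job is handed in when it is done.

Besides the shell and the picture viewer there is one more tool, called after "Emit:" by a JSON object that holds its "op" and its "data". apply_moves: Moves the arm, as the interface text tells. Its arguments: {"type":"object","properties":{"motion":{"type":"array"},"squeeze":{"type":"number"}},"required":["motion"]}

```bash
ls; mkdir -p pics; python3 - <<'E'
from station import manip
import cv2
s=manip.sense(); print({k:s[k] for k in ('t','tcp_pos','tool_rot','force','finger_gap')})
for n in ('scene','top','wrist'):
    c=manip.get_calibration(n); print(n,c)
    cv2.imwrite(f'pics/{n}0.png',cv2.cvtColor(manip.snapshot(n),cv2.COLOR_RGB2BGR))
E
```

```text
pics
{'t': 0.0, 'tcp_pos': array([0.2231346 , 0.58297904, 0.20943294]), 'tool_rot': array([ 0.69603976, -0.12889544,  0.12834054, -0.6945814 ]), 'force': array([0.47729318, 0.21391798, 0.47853038]), 'finger_gap': 1.0006656860557208}
scene {'intrinsics': array([[386.4936059 ,   0.        , 244.92371852],
       [  0.        , 386.4936059 , 193.50519282],
       [  0.        ,   0.        ,   1.        ]]), 'extrinsics': array([[-0.71299061, -0.4905952 ,  0.50095982,  1.0766496 ],
       [ 0.70110479, -0.48880668,  0.51915326,  0.60257908],
       [-0.00982159,  0.72137673,  0.69247322,  0.84963819],
       [ 0.        ,  0.        ,  0.        ,  1.        ]])}
top {'intrinsics': array([[360.63880736,   0.        , 252.15452292],
       [  0.        , 360.63880736, 186.20864458],
       [  0.        ,   0.        ,   1.        ]]), 'extrinsics': array([[-0.00571917,  0.99690378, -0.07842286,  0.46447822],
       [-0.99994958, -0.00634865, -0.00777966,  0.01567719],
       [-0.00825345,  0.07837442,  0.99688983,  1.16036975],
       [ 0.        ,  0.        ,  0.        ,  1.        ]])}
wrist {'intrinsics': array([[336.23159376,   0.        , 252.70591007],
       [  0.        , 336.23159376, 195.57496596],
       [  0.        ,   0.        ,   1.        ]]), 'extrinsics': array([[ 0.3593243 , -0.88431206, -0.29812451,  0.1453007 ],
       [ 0.93320982,  0.33969323,  0.1171663 ,  0.61214899],
       [-0.00234069, -0.32031341,  0.94730873,  0.37451182],
       [ 0.        ,  0.        ,  0.        ,  1.        ]])}
```

View pics/scene0.png

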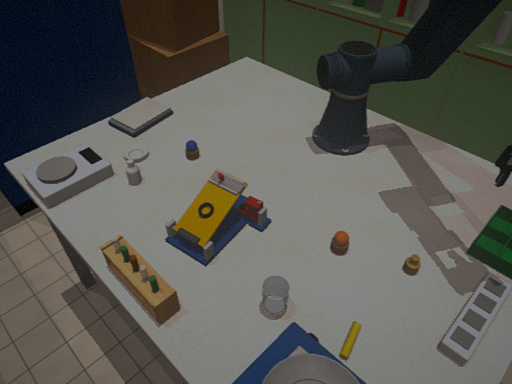

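View pics/top0.png

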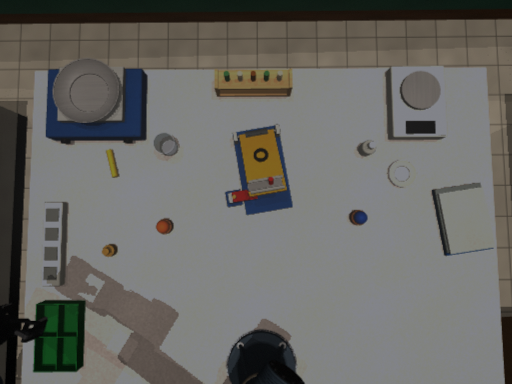

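View pics/wrist0.png

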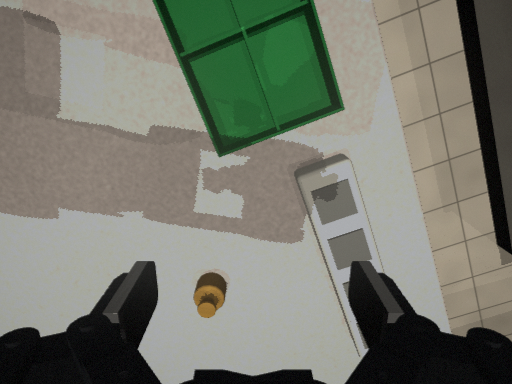

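The scene view shows the orange ball near (341,240) and the launcher with its knob near (221,177). In the top view the orange ball is at (164,226), the blue ball at (360,217), the knob at (271,181) and the red catch at (240,197). I'll zoom in to measure these properly.

```bash
cat > h.py <<'E'
import numpy as np, cv2
from station import manip
def ray(c,u,v):
    K=c['intrinsics'];E=c['extrinsics']
    d=np.array([(u-K[0,2])/K[0,0],-(v-K[1,2])/K[1,1],-1.]); d=E[:3,:3]@d
    return E[:3,3],d/np.linalg.norm(d)
def onz(c,u,v,z):
    o,d=ray(c,u,v); return o+d*(z-o[2])/d[2]
def tri(a,b):
    (o1,d1),(o2,d2)=a,b
    A=np.stack([d1,-d2],1); t=np.linalg.lstsq(A,o2-o1,rcond=None)[0]
    p,q=o1+t[0]*d1,o2+t[1]*d2; return (p+q)/2,np.linalg.norm(p-q)
def proj(c,P):
    E=c['extrinsics'];K=c['intrinsics'];p=E[:3,:3].T@(np.asarray(P)-E[:3,3])
    return K[0,0]*p[0]/-p[2]+K[0,2], K[1,1]*-p[1]/-p[2]+K[1,2]
E
python3 - <<'E'
import cv2,numpy as np
a=cv2.imread('pics/top0.png');b=cv2.imread('pics/scene0.png')
cv2.imwrite('pics/t1.png',cv2.resize(a[115:225,215:305],None,fx=6,fy=5.4,interpolation=cv2.INTER_CUBIC))
cv2.imwrite('pics/s1.png',cv2.resize(b[160:265,155:285],None,fx=5,fy=5,interpolation=cv2.INTER_CUBIC))
for n,im in (('top',a),('scene',b)):
    h=cv2.cvtColor(im,cv2.COLOR_BGR2HSV)
    for nm,lo,hi in (('orange',(3,150,110),(14,255,255)),('blue',(105,150,60),(125,255,255)),('red',(0,150,80),(3,255,255)),('red2',(172,150,80),(180,255,255)),('yellow',(18,150,100),(32,255,255))):
        m=cv2.inRange(h,lo,hi); k,l,st,ce=cv2.connectedComponentsWithStats(m)
        print(n,nm,[(st[i].tolist(),ce[i].round(1).tolist()) for i in range(1,k) if st[i,4]>12])
E
```

```text
top orange [([157, 222, 10, 10, 86], [161.4, 226.4])]
top blue [([46, 69, 95, 67, 2266], [100.5, 112.8]), ([281, 158, 4, 12, 18], [282.5, 163.4]), ([246, 171, 46, 43, 426], [267.6, 203.7]), ([357, 213, 10, 10, 78], [361.0, 217.4])]
top red [([269, 177, 4, 5, 16], [270.5, 179.0]), ([232, 190, 25, 12, 143], [241.7, 195.7])]
top red2 []
top yellow [([239, 130, 47, 66, 1452], [261.2, 157.8]), ([107, 150, 10, 27, 130], [111.4, 162.7]), ([257, 152, 8, 6, 39], [260.3, 154.6])]
scene orange [([336, 231, 12, 11, 104], [341.5, 236.2])]
scene blue [([188, 141, 7, 5, 22], [190.7, 142.8]), ([233, 332, 68, 52, 973], [266.2, 361.8]), ([301, 342, 22, 13, 65], [309.9, 348.2])]
scene red [([218, 173, 4, 4, 14], [219.5, 174.5]), ([245, 197, 14, 11, 81], [251.9, 201.5])]
scene red2 []
scene yellow [([173, 181, 66, 66, 1733], [206.6, 212.1]), ([202, 207, 8, 7, 44], [205.5, 210.1]), ([412, 255, 7, 6, 31], [415.2, 257.7]), ([406, 258, 14, 11, 42], [412.0, 264.3]), ([341, 322, 20, 35, 279], [350.5, 339.0])]
```

View pics/t1.png

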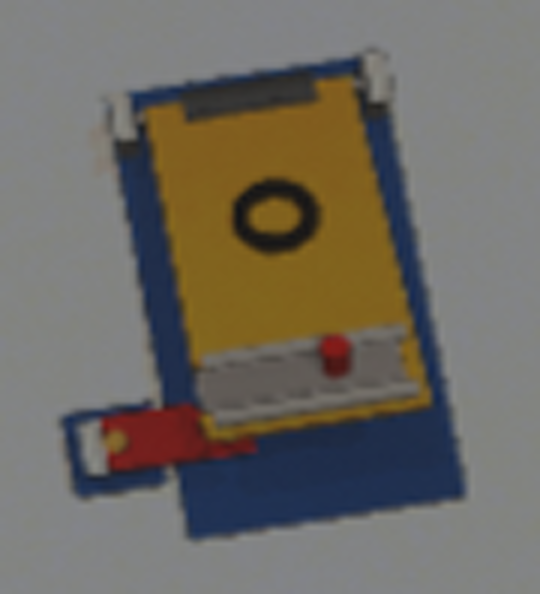

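View pics/s1.png

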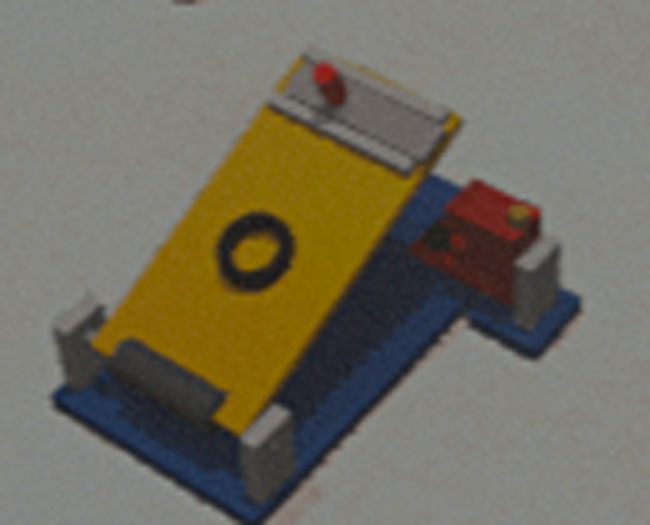

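```bash
python3 - <<'E'
from h import *
from scipy.spatial.transform import Rotation as R
t=manip.get_calibration('top');s=manip.get_calibration('scene')
P=lambda x,y:(215+x/6,115+y/5.4)
S=lambda x,y:(155+x/5,160+y/5)
n1=onz(t,*P(190,537),.012);n2=onz(t,*P(463,495),.012);f2=onz(t,*P(381,52),.04);
f1s=onz(s,*S(255,523),.012); f2s=onz(s,*S(55,400),.012)
print('near',n1,n2,np.linalg.norm(n1-n2)); print('far scene L,R',f1s,f2s,np.linalg.norm(f1s-f2s), np.linalg.norm(f1s-n1),np.linalg.norm(f2s-n2))
o=(n1+n2+f1s+f2s)/4; ax=(f1s+f2s-n1-n2)/2; ay=(n1+f1s-n2-f2s)/2
print('o',o,'yaw',np.arctan2(ax[1],ax[0]),np.arctan2(-ay[0],ay[1]))
k,e=tri(ray(t,*P(335,345)),ray(s,*S(323,73)));print('knob',k,e)
k,e=tri(ray(t,*P(275,217)),ray(s,*S(257,251)));print('ring',k,e)
k,e=tri(ray(t,161.8,226.6),ray(s,341.5,236.5));print('ball',k,e, onz(t,161.8,226.6,.05))
q=manip.sense()['tool_rot'];print(R.from_quat(q).as_matrix())
a=cv2.imread('pics/top0.png');b=cv2.imread('pics/scene0.png')
cv2.imwrite('pics/b1.png',np.hstack([cv2.resize(a[210:245,145:180],(390,390),interpolation=cv2.INTER_CUBIC),cv2.resize(b[222:262,321:361],(400,390),interpolation=cv2.INTER_CUBIC)]))
E
```

```text
near [0.46500318 0.04257781 0.012     ] [ 0.48881113 -0.10211298  0.012     ] 0.14663642837077043
far scene L,R [0.73220496 0.09457071 0.012     ] [ 0.75727867 -0.04783138  0.012     ] 0.1445926931440138 0.2722132459787716 0.27390018605512506
o [ 0.61082448 -0.00319896  0.012     ] yaw 0.195852508793773 0.1686469921948517
knob [ 0.56437588 -0.02899663  0.14600374] 0.0008397558903776274
ring [ 0.64259108 -0.00205987  0.08114326] 0.0017617056308607752
ball [0.42941038 0.30283517 0.04663822] 0.0006996387459943424 [0.4292985  0.30225162 0.05      ]
[[ 9.33838871e-01 -8.36141068e-04  3.57692975e-01]
 [-3.57693849e-01 -1.42320369e-03  9.33837826e-01]
 [-2.71750195e-04 -9.99998638e-01 -1.62812544e-03]]
```

View pics/b1.png

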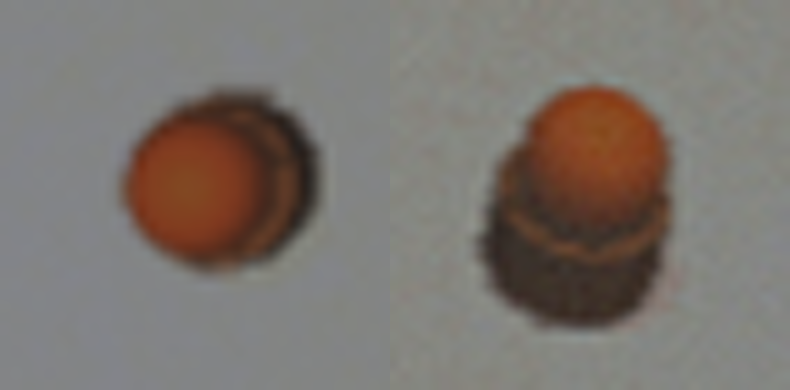

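Launcher yaw is about 0.18 rad with its origin near (0.611,-0.003). The knob top is near (0.562,-0.028,0.148), within a few mm of where the stated geometry puts it. The orange ball is near (0.43,0.302). Next I move above the knob for a wrist view.

Emit:
{"op": "apply_moves", "data": {"motion": [[60,1.5,-0.8,-1.3,-0.3],[60,3.0,-1.5,-2.6,-0.6],[60,4.5,-2.2,-3.8,-0.9],[60,6.0,-2.6,-5.1,-1.2],[60,7.5,-3.0,-6.4,-1.5],[60,9.0,-3.0,-7.7,-1.8],[60,10.5,-3.0,-8.9,-2.1],[60,12.0,-3.0,-10.2,-2.4],[60,13.5,-3.0,-11.5,-2.7],[60,15.0,-3.0,-12.8,-3.0],[60,16.3,-3.0,-13.9,-3.1],[60,17.6,-3.0,-15.0,-3.1]], "squeeze": 25}}

```text
t: 1.65
tcp_pos: [0.5561, -0.0272, 0.3002]
tool_rot: [-0.704, -0.062, 0.062, 0.705]
force: [1.1, 1.3, -0.5]
finger_gap: 0.706
```

```bash
python3 - <<'E'
from h import *
s=manip.sense();print(s['t'],s['tcp_pos'],s['force'])
np.save('c1.npy',manip.get_calibration('wrist'),allow_pickle=True)
cv2.imwrite('pics/w1.png',cv2.cvtColor(manip.snapshot('wrist'),cv2.COLOR_RGB2BGR))
E
```

```text
1.65 [ 0.55606603 -0.02715413  0.30016799] [ 1.14958025  1.26063938 -0.46156433]
```

View pics/w1.png

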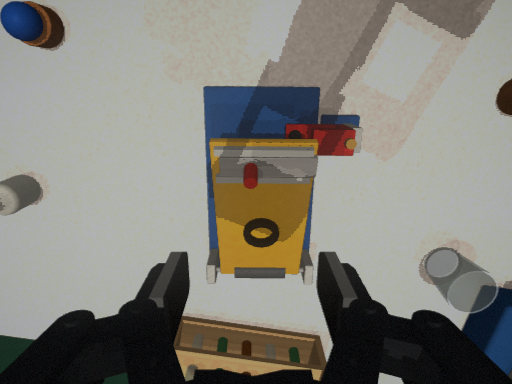

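The wrist view shows the launcher square to the image, with the knob at (251,175) and the ring at (262,232). The red catch is at (325,138).

```bash
python3 - <<'E'
from h import *
a=cv2.imread('pics/w1.png')
cv2.imwrite('pics/w1z.png',cv2.resize(a[80:290,195:370],None,fx=2.8,fy=2.8,interpolation=cv2.INTER_CUBIC))
cv2.imwrite('pics/w1k.png',cv2.resize(a[150:200,225:275],None,fx=10,fy=10,interpolation=cv2.INTER_CUBIC))
E
```

```text
(no output)
```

View pics/w1z.png

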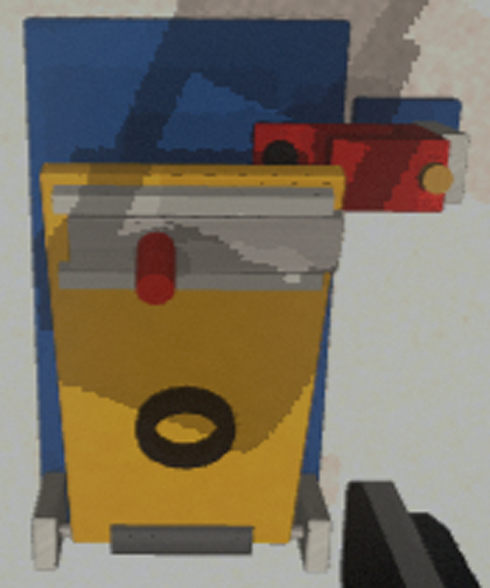

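View pics/w1k.png

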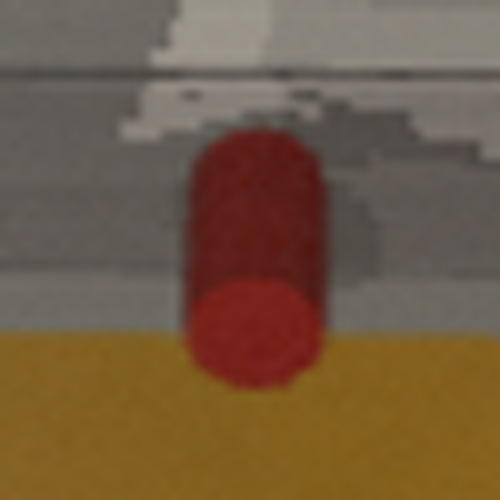

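```bash
python3 - <<'E'
from h import *
c=np.load('c1.npy',allow_pickle=True).item()
for z in (.148,.1518): print('knob',onz(c,250.5,183.3,z))
t=manip.get_calibration('top');s=manip.get_calibration('scene')
P=lambda x,y:(215+x/6,115+y/5.4);S=lambda x,y:(155+x/5,160+y/5)
rs=[ray(c,250.5,183.3),ray(t,*P(335,345)),ray(s,*S(323,73))]
A=sum(np.eye(3)-np.outer(d,d) for o,d in rs);b=sum((np.eye(3)-np.outer(d,d))@o for o,d in rs)
print('knob3',np.linalg.solve(A,b))
n2=onz(c,203.9,87.1,.012);n1=onz(c,320,86.8,.012)
print('near',n1,n2,np.linalg.norm(n1-n2)); ay=n1-n2; print('yaw',np.arctan2(-ay[0],ay[1]))
yaw=np.arctan2(-ay[0],ay[1]); X=np.array([np.cos(yaw),np.sin(yaw),0]);Y=np.array([-X[1],X[0],0])
o=(n1+n2)/2+.135*X;o[2]=0;print('origin',o)
for d in (0,.38):
  for tr in (0,.004): print(d,tr,o+X*(.110-.185*np.cos(d)+.039*np.sin(d))+Y*(-.015+tr)+[0,0,.047+.185*np.sin(d)+.039*np.cos(d)])
# seat in raised: ring
a=.38; r=o+X*(.110-.085*np.cos(a)+.015*np.sin(a))+[0,0,.047+.085*np.sin(a)+.015*np.cos(a)]
print('ringtop pred px',proj(c,r),'roller',proj(c,o+X*.11+[0,0,.055]))
s=manip.sense();from scipy.spatial.transform import Rotation as R
print(R.from_quat(s['tool_rot']).as_matrix()[:,[0,2]])
E
```

```text
knob [ 0.56721951 -0.0281607   0.148     ]
knob [ 0.56610108 -0.02832899  0.1518    ]
knob3 [ 0.56558897 -0.02827406  0.14777435]
near [0.46476601 0.04370949 0.012     ] [ 0.49075574 -0.10289872  0.012     ] 0.14889403061301154
yaw 0.17545064858044127
origin [ 0.61068835 -0.00603011  0.        ]
0 0 [ 0.53945803 -0.03389122  0.086     ]
0 0.004 [ 0.53875982 -0.02995263  0.086     ]
0.38 0 [ 0.56669629 -0.0290626   0.15183821]
0.38 0.004 [ 0.56599808 -0.02512401  0.15183821]
ringtop pred px (np.float64(262.7540953099456), np.float64(235.7990006652546)) roller (np.float64(261.62516482219337), np.float64(271.9953429252964))
[[ 0.98540607 -0.17017248]
 [ 0.17019358  0.98539441]
 [ 0.00300487 -0.00625979]]
```

All views agree to 1–2 mm. I descend astride the knob and check before closing.

Emit:
{"op": "apply_moves", "data": {"motion": [[50,0.1,1.2,-0.05,0],[50,0.23,2.6,-0.09,0],[50,0.23,4.0,-0.09,0],[50,0.23,5.0,-0.09,0],[50,0.23,5.53,-0.09,0],[50,0.23,5.53,-0.09,0]]}}

```text
t: 2.45
tcp_pos: [0.5623, -0.0266, 0.1337]
tool_rot: [-0.704, -0.061, 0.063, 0.705]
force: [0.0, -0.5, 0.4]
finger_gap: 0.588
```

```bash
python3 - <<'E'
from h import *
s=manip.sense();print(s['t'],s['tcp_pos'],s['force'])
cv2.imwrite('pics/w2.png',cv2.cvtColor(manip.snapshot('wrist'),cv2.COLOR_RGB2BGR))
E
```

```text
2.45 [ 0.56226134 -0.02663276  0.13366962] [ 0.00603348 -0.52109798  0.44148574]
```

View pics/w2.png

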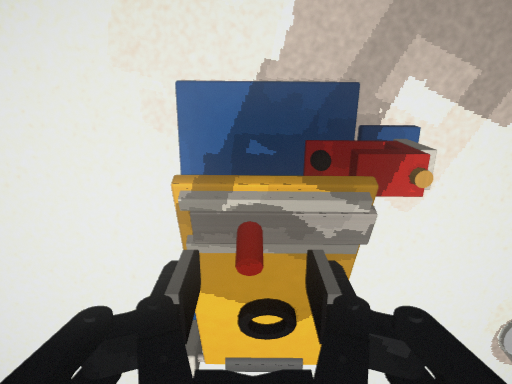

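The knob at (250,248) sits between the fingers, about 2 mm toward the right-hand robot side. I trim that and close.

Emit:
{"op": "apply_moves", "data": {"motion": [[30,0.02,0,-0.07,0],[10,0.02,0,-0.07,0],[5,0.02,0,-0.07,0],[5,0.02,0,-0.07,0],[5,0.02,0,-0.07,0]], "squeeze": 40}}

```text
t: 3.12
tcp_pos: [0.5638, -0.0289, 0.1346]
tool_rot: [0.704, 0.062, -0.062, -0.704]
force: [0.5, 0.7, -0.7]
finger_gap: 0.057
```

The gap is 4.9 mm, too small for a 14 mm knob, so I look.

```bash
python3 - <<'E'
from h import *
s=manip.sense();print(s['t'],s['tcp_pos'],s['force'],s['finger_gap'])
cv2.imwrite('pics/w3.png',cv2.cvtColor(manip.snapshot('wrist'),cv2.COLOR_RGB2BGR))
a=cv2.cvtColor(manip.snapshot('scene'),cv2.COLOR_RGB2BGR)
cv2.imwrite('pics/s3.png',cv2.resize(a[110:260,150:300],None,fx=4,fy=4,interpolation=cv2.INTER_CUBIC))
E
```

```text
3.125 [ 0.56380549 -0.02885457  0.13459993] [ 0.50688606  0.66434198 -0.72842093] 0.05689834200000578
```

View pics/w3.png

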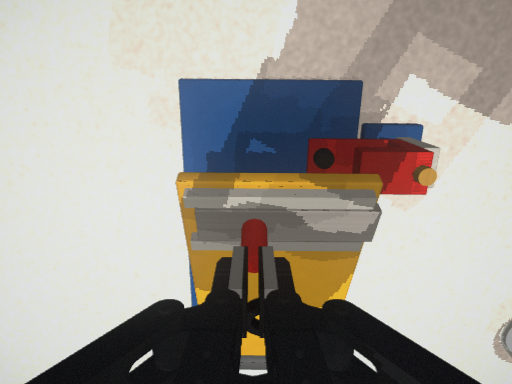

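View pics/s3.png

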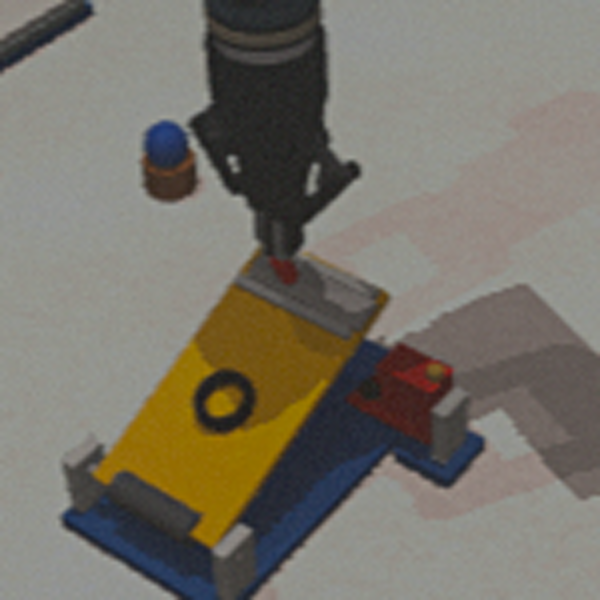

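```bash
python3 - <<'E'
from h import *
a=cv2.imread('pics/w3.png')
cv2.imwrite('pics/w3z.png',cv2.resize(a[200:350,180:330],None,fx=4,fy=4,interpolation=cv2.INTER_CUBIC))
c=manip.get_calibration('wrist')
s=manip.sense();p=s['tcp_pos']
from scipy.spatial.transform import Rotation as R
M=R.from_quat(s['tool_rot']).as_matrix()
print('tcp px',proj(c,p),'edges +-11x',proj(c,p+M[:,0]*.011),proj(c,p-M[:,0]*.011), 'graspt',proj(c,p-M[:,1]*.019))
X=np.array([.985,.1745,0]);f=np.array([.566,-.0283,.150]);print('knobtop',proj(c,f),'foot',proj(c,f-X*.0096-[0,0,.024]))
print(s['finger_gap'])
E
```

```text
tcp px (np.float64(254.0119274887554), np.float64(244.00950018718925)) edges +-11x (np.float64(254.0223216873659), np.float64(261.87524368725303)) (np.float64(254.00112528402846), np.float64(225.44246812271444)) graspt (np.float64(254.1293999006008), np.float64(261.6900133654622))
knobtop (np.float64(254.42944371284443), np.float64(262.0501118569693)) foot (np.float64(254.24599082917288), np.float64(225.2245351714821))
0.059808994030820226
```

View pics/w3z.png

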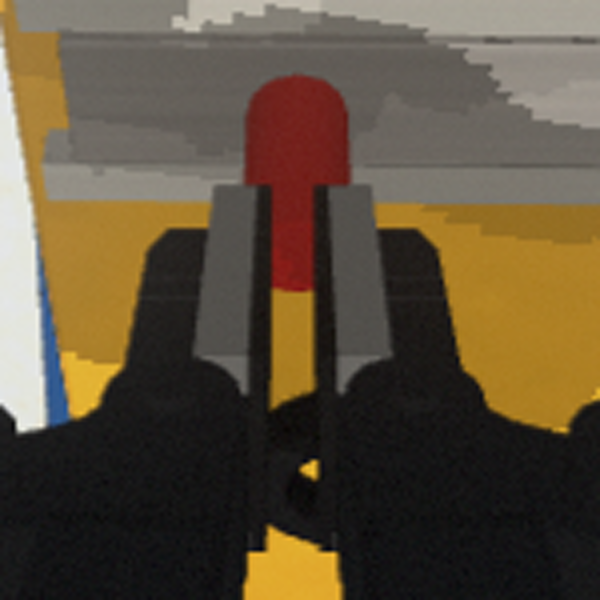

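```bash
python3 - <<'E'
from h import *
sc=manip.get_calibration('scene');t=manip.get_calibration('top')
p=manip.sense()['tcp_pos']
for z in (.125,.135,.145,.155,.165): 
    u,v=proj(sc,[p[0],p[1],z]); print(z,((u-150)*4,(v-110)*4))
a=cv2.imread('pics/s3.png'); cv2.imwrite('pics/s3z.png',cv2.resize(a[210:320,220:340],None,fx=5,fy=5,interpolation=cv2.INTER_CUBIC))
a=cv2.cvtColor(manip.snapshot('top'),cv2.COLOR_RGB2BGR); cv2.imwrite('pics/t3z.png',cv2.resize(a[120:220,215:315],None,fx=6,fy=6,interpolation=cv2.INTER_CUBIC))
E
```

```text
0.125 (np.float64(280.15962433098923), np.float64(280.6793323993959))
0.135 (np.float64(279.3805227920965), np.float64(270.00685928942835))
0.145 (np.float64(278.5913618739901), np.float64(259.1965884101056))
0.155 (np.float64(277.79194548807004), np.float64(248.24583365415356))
0.165 (np.float64(276.9820724159015), np.float64(237.15183864358164))
```

View pics/s3z.png

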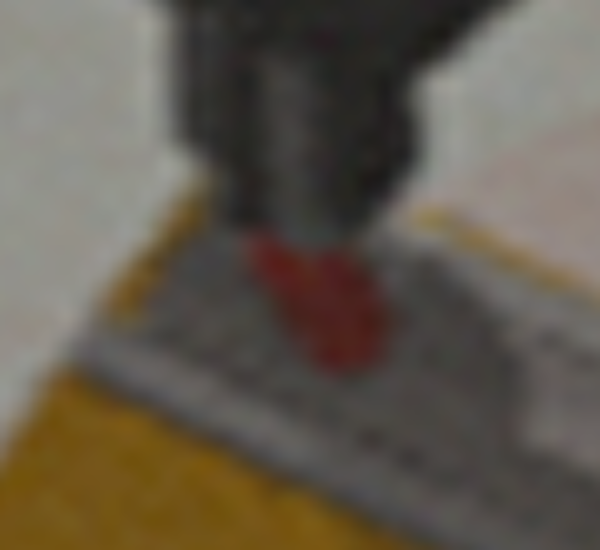

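View pics/t3z.png

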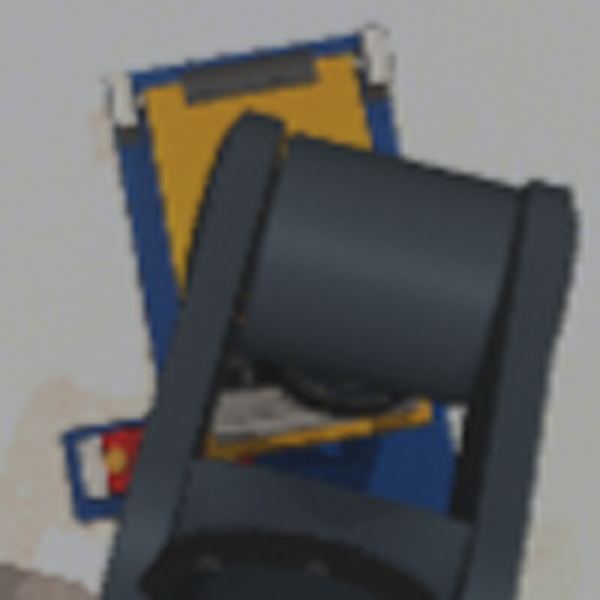

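The wrist and scene views both show the shut fingertips just above the knob top, so the real tips look higher than the reported TCP. I feel for contact gently.

Emit:
{"op": "apply_moves", "data": {"motion": [[5,0,0.05,0,0],[5,0,0.05,0,0]]}}

```text
t: 3.52
tcp_pos: [0.564, -0.0289, 0.1331]
tool_rot: [0.704, 0.062, -0.062, -0.704]
force: [-0.2, 0.2, 0.8]
finger_gap: 0.062
```

Emit:
{"op": "apply_moves", "data": {"motion": [[5,0,0.05,0,0],[5,0,0.05,0,0]]}}

```text
t: 3.78
tcp_pos: [0.5637, -0.029, 0.1319]
tool_rot: [0.704, 0.062, -0.062, -0.704]
force: [-0.8, -0.4, 6.0]
finger_gap: 0.059
```

Emit:
{"op": "apply_moves", "data": {"motion": [[5,0,0.05,0,0],[5,0,0.05,0,0]]}}

```text
t: 4.03
tcp_pos: [0.5629, -0.0291, 0.1304]
tool_rot: [0.704, 0.061, -0.063, -0.704]
force: [-2.9, 0.1, 5.2]
finger_gap: 0.062
```

```bash
python3 - <<'E'
from h import *
print(manip.grasp_offset, [a for a in dir(manip) if a[0]!='_'])
E
```

```text
0.0187 ['PlanningError', 'get_calibration', 'grasp_offset', 'sense', 'sign_off', 'snapshot']
```

Emit:
{"op": "apply_moves", "data": {"motion": [[5,0,-0.3,0,0],[25,0,-0.3,0,0],[45,0,-0.3,0,0],[45,0,-0.1,0,0],[45,0,0.2,0,0],[45,0,0.43,0,0],[45,0,0.43,0,0]]}}

```text
t: 4.9
tcp_pos: [0.5631, -0.0287, 0.116]
tool_rot: [-0.704, -0.061, 0.063, 0.705]
force: [-0.9, 0.3, -1.1]
finger_gap: 0.524
```

Emit:
{"op": "apply_moves", "data": {"motion": [[25,0,0,0,0],[14,0,0,0,0],[8,0,0,0,0],[8,0,0,0,0],[8,0,0,0,0]]}}

```text
t: 5.52
tcp_pos: [0.564, -0.0286, 0.1174]
tool_rot: [-0.704, -0.062, 0.062, 0.705]
force: [-0.9, 1.9, 1.5]
finger_gap: 0.141
```

```bash
python3 - <<'E'
from h import *
s=manip.sense();print(s['t'],s['tcp_pos'],s['force'],s['finger_gap'])
a=cv2.cvtColor(manip.snapshot('wrist'),cv2.COLOR_RGB2BGR)
b=cv2.cvtColor(manip.snapshot('scene'),cv2.COLOR_RGB2BGR)
cv2.imwrite('pics/w4.png',np.hstack([cv2.resize(a[170:350,160:360],(400,360)),cv2.resize(b[140:230,180:280],(400,360),interpolation=cv2.INTER_CUBIC)]))
E
```

```text
5.525 [ 0.563978   -0.02858405  0.11739597] [-0.87886553  1.94742274  1.51301487] 0.14146604412210217
```

View pics/w4.png

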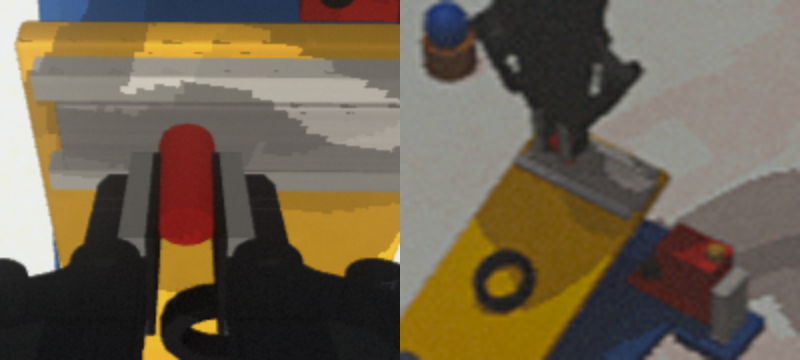

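The knob is gripped between the pads, with a gap near 12 mm and a good overlap on its length. Now I follow the hinge arc downward.

Emit:
{"op": "apply_moves", "data": {"motion": [[8,-0.12,0.21,0,0],[8,-0.24,0.44,0,0],[8,-0.32,0.61,0,0],[8,-0.4,0.78,0,0],[8,-0.47,0.95,0,0],[8,-0.54,1.13,0,0],[8,-0.6,1.31,0,0],[8,-0.66,1.48,0,0],[8,-0.66,1.48,0,0]]}}

```text
t: 6.75
tcp_pos: [0.5449, -0.033, 0.0735]
tool_rot: [0.705, 0.062, -0.061, -0.704]
force: [-1.6, 0.1, 9.0]
finger_gap: 0.142
```

```bash
python3 - <<'E'
from h import *
s=manip.sense();print(s['t'],s['tcp_pos'],s['force'],s['finger_gap'])
a=cv2.cvtColor(manip.snapshot('wrist'),cv2.COLOR_RGB2BGR)
b=cv2.cvtColor(manip.snapshot('scene'),cv2.COLOR_RGB2BGR)
cv2.imwrite('pics/w5.png',np.hstack([cv2.resize(a[100:350,140:390],(400,400)),cv2.resize(b[140:230,180:270],(400,400),interpolation=cv2.INTER_CUBIC)]))
E
```

```text
6.75 [ 0.54488758 -0.03295592  0.07345459] [-1.59633581  0.14676731  9.01828285] 0.14209612238160418
```

View pics/w5.png

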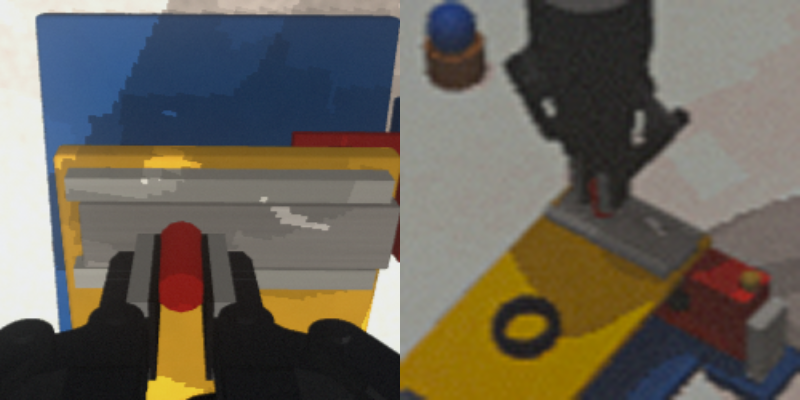

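The grip holds and the knob stays seated; the force is about 9 N. I continue in smaller steps.

Emit:
{"op": "apply_moves", "data": {"motion": [[8,-0.04,0.16,0,0],[8,-0.07,0.3,0,0],[8,-0.07,0.3,0,0]]}}

```text
t: 7.22
tcp_pos: [0.5403, -0.0337, 0.0642]
tool_rot: [0.705, 0.061, -0.064, -0.704]
force: [-5.8, -2.5, 9.5]
finger_gap: 0.137
```

Emit:
{"op": "apply_moves", "data": {"motion": [[8,-0.01,0.05,0,0],[8,-0.01,0.05,0,0]]}}

```text
t: 7.48
tcp_pos: [0.54, -0.0338, 0.0629]
tool_rot: [0.705, 0.061, -0.064, -0.704]
force: [-6.1, -2.5, 10.1]
finger_gap: 0.14
```

Emit:
{"op": "apply_moves", "data": {"motion": [[8,-0.01,0.05,0,0],[8,-0.01,0.05,0,0]]}}

```text
t: 7.72
tcp_pos: [0.5394, -0.0338, 0.0614]
tool_rot: [0.705, 0.061, -0.064, -0.704]
force: [-6.0, -3.0, 11.1]
finger_gap: 0.141
```

Emit:
{"op": "apply_moves", "data": {"motion": [[8,-0.05,0.04,0,0],[8,-0.05,0.04,0,0]]}}

```text
t: 7.98
tcp_pos: [0.5392, -0.0339, 0.0604]
tool_rot: [0.705, 0.061, -0.063, -0.704]
force: [-4.9, -0.8, 9.8]
finger_gap: 0.137
```

Emit:
{"op": "apply_moves", "data": {"motion": [[8,-0.03,0.04,0,0],[8,-0.03,0.04,0,0]]}}

```text
t: 8.22
tcp_pos: [0.5387, -0.034, 0.0593]
tool_rot: [0.705, 0.062, -0.063, -0.704]
force: [-3.7, -1.7, 9.8]
finger_gap: 0.136
```

Emit:
{"op": "apply_moves", "data": {"motion": [[8,-0.01,0.04,0,0],[8,-0.01,0.04,0,0]]}}

```text
t: 8.48
tcp_pos: [0.5384, -0.0341, 0.0581]
tool_rot: [0.705, 0.062, -0.063, -0.704]
force: [-3.6, 0.1, 9.9]
finger_gap: 0.139
```

Emit:
{"op": "apply_moves", "data": {"motion": [[8,-0.02,0.04,0,0],[8,-0.02,0.04,0,0]]}}

```text
t: 8.72
tcp_pos: [0.5382, -0.0341, 0.0569]
tool_rot: [0.705, 0.062, -0.062, -0.704]
force: [-3.9, -0.0, 10.3]
finger_gap: 0.141
```

Emit:
{"op": "apply_moves", "data": {"motion": [[8,-0.02,0.04,0,0],[8,-0.02,0.04,0,0]]}}

```text
t: 8.98
tcp_pos: [0.538, -0.0342, 0.0558]
tool_rot: [0.705, 0.062, -0.062, -0.704]
force: [-3.0, 0.9, 10.1]
finger_gap: 0.139
```

Emit:
{"op": "apply_moves", "data": {"motion": [[8,-0.02,0.04,0,0],[8,-0.02,0.04,0,0]]}}

```text
t: 9.22
tcp_pos: [0.5377, -0.0342, 0.0546]
tool_rot: [0.705, 0.063, -0.062, -0.704]
force: [-2.1, 0.3, 9.8]
finger_gap: 0.144
```

Emit:
{"op": "apply_moves", "data": {"motion": [[8,-0.02,0.04,0,0],[8,-0.02,0.04,0,0]]}}

```text
t: 9.48
tcp_pos: [0.5375, -0.0343, 0.0535]
tool_rot: [0.705, 0.063, -0.061, -0.704]
force: [-2.5, 2.4, 9.2]
finger_gap: 0.143
```

Emit:
{"op": "apply_moves", "data": {"motion": [[8,-0.01,0.04,0,0],[8,-0.01,0.04,0,0]]}}

```text
t: 9.72
tcp_pos: [0.5372, -0.0343, 0.0523]
tool_rot: [0.705, 0.063, -0.061, -0.704]
force: [-2.1, 1.2, 9.5]
finger_gap: 0.14
```

Emit:
{"op": "apply_moves", "data": {"motion": [[8,-0.01,0.04,0,0],[8,-0.01,0.04,0,0]]}}

```text
t: 9.98
tcp_pos: [0.537, -0.0344, 0.0511]
tool_rot: [0.705, 0.063, -0.061, -0.704]
force: [-2.4, 1.8, 9.6]
finger_gap: 0.139
```

```bash
python3 - <<'E'
from h import *
s=manip.sense();print(s['t'],s['tcp_pos'],s['force'],s['finger_gap'])
a=cv2.cvtColor(manip.snapshot('wrist'),cv2.COLOR_RGB2BGR)
b=cv2.cvtColor(manip.snapshot('scene'),cv2.COLOR_RGB2BGR)
cv2.imwrite('pics/w6.png',np.hstack([cv2.resize(a[80:380,140:440],(400,400)),cv2.resize(b[150:230,190:270],(400,400),interpolation=cv2.INTER_CUBIC)]))
E
```

```text
9.975 [ 0.53701797 -0.03438005  0.051125  ] [-2.3877099   1.81144595  9.61385339] 0.13927973136383187
```

View pics/w6.png

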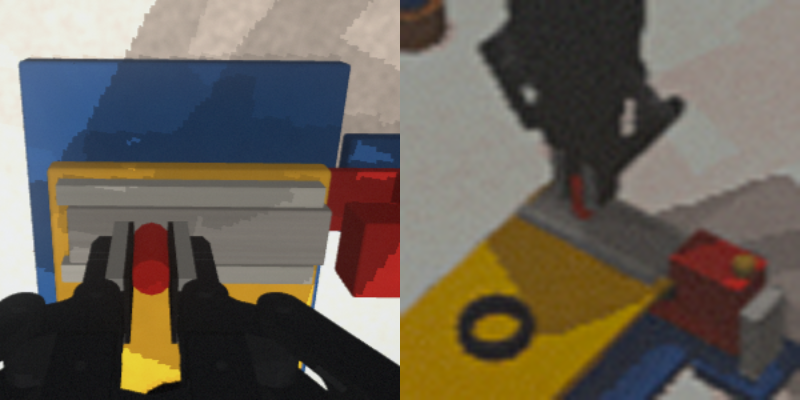

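The knob is still held and the plate is nearly level, with the bolt end facing the jaw. I keep feeling for the stop.

Emit:
{"op": "apply_moves", "data": {"motion": [[8,-0.01,0.03,0,0],[8,-0.01,0.03,0,0]]}}

```text
t: 10.32
tcp_pos: [0.5369, -0.0344, 0.0503]
tool_rot: [0.705, 0.063, -0.061, -0.704]
force: [-0.6, 1.1, 9.5]
finger_gap: 0.141
```

Emit:
{"op": "apply_moves", "data": {"motion": [[8,-0.01,0.03,0,0],[8,-0.01,0.03,0,0]]}}

```text
t: 10.58
tcp_pos: [0.5367, -0.0344, 0.0494]
tool_rot: [0.705, 0.063, -0.061, -0.704]
force: [-0.7, 1.5, 9.5]
finger_gap: 0.144
```

Emit:
{"op": "apply_moves", "data": {"motion": [[8,-0.01,0.03,0,0],[8,-0.01,0.03,0,0]]}}

```text
t: 10.82
tcp_pos: [0.5366, -0.0344, 0.0486]
tool_rot: [0.705, 0.063, -0.061, -0.704]
force: [0.2, 0.9, 9.4]
finger_gap: 0.145
```

Emit:
{"op": "apply_moves", "data": {"motion": [[8,-0.01,0.02,0,0],[8,-0.01,0.02,0,0]]}}

```text
t: 11.08
tcp_pos: [0.5365, -0.0345, 0.0482]
tool_rot: [0.705, 0.063, -0.061, -0.704]
force: [-1.1, 1.0, 11.5]
finger_gap: 0.14
```

Emit:
{"op": "apply_moves", "data": {"motion": [[8,0,0.01,0,0],[8,0,0.01,0,0]]}}

```text
t: 11.32
tcp_pos: [0.5366, -0.0345, 0.0481]
tool_rot: [0.705, 0.063, -0.06, -0.704]
force: [-0.9, 1.9, 12.3]
finger_gap: 0.138
```

Emit:
{"op": "apply_moves", "data": {"motion": [[8,0,0.01,0,0],[8,0,0.01,0,0]]}}

```text
t: 11.58
tcp_pos: [0.5366, -0.0345, 0.0479]
tool_rot: [0.705, 0.063, -0.06, -0.704]
force: [-2.2, 2.4, 13.2]
finger_gap: 0.141
```

Emit:
{"op": "apply_moves", "data": {"motion": [[8,0,0.02,0,0],[8,0,0.02,0,0]]}}

```text
t: 11.82
tcp_pos: [0.5366, -0.0345, 0.0476]
tool_rot: [0.705, 0.063, -0.06, -0.704]
force: [-1.1, 2.7, 15.7]
finger_gap: 0.141
```

Emit:
{"op": "apply_moves", "data": {"motion": [[8,0,0.01,0,0],[8,0,0.01,0,0]]}}

```text
t: 12.08
tcp_pos: [0.5365, -0.0345, 0.0474]
tool_rot: [0.705, 0.063, -0.06, -0.704]
force: [-2.3, 1.3, 16.9]
finger_gap: 0.137
```

The stop is felt, with about 7 N on it beyond the spring's 9.5 N. Now I slide the bolt.

Emit:
{"op": "apply_moves", "data": {"motion": [[8,0,0,0.07,0],[8,0,0,0.14,0],[8,0,0,0.2,0],[8,0,0,0.2,0]]}}

```text
t: 12.58
tcp_pos: [0.5358, -0.0298, 0.0475]
tool_rot: [0.706, 0.064, -0.061, -0.703]
force: [-2.3, -1.5, 16.0]
finger_gap: 0.141
```

Emit:
{"op": "apply_moves", "data": {"motion": [[8,0,0,0.05,0],[8,0,0,0.1,0],[8,0,0,0.1,0]]}}

```text
t: 12.95
tcp_pos: [0.5353, -0.0269, 0.0475]
tool_rot: [0.706, 0.064, -0.061, -0.703]
force: [-3.4, -3.3, 15.7]
finger_gap: 0.139
```

Emit:
{"op": "apply_moves", "data": {"motion": [[8,0,0,0.05,0],[8,0,0,0.1,0],[8,0,0,0.1,0]]}}

```text
t: 13.32
tcp_pos: [0.5348, -0.024, 0.0475]
tool_rot: [0.706, 0.064, -0.061, -0.703]
force: [-3.0, -2.6, 16.1]
finger_gap: 0.139
```

Emit:
{"op": "apply_moves", "data": {"motion": [[8,0,0,0.05,0],[8,0,0,0.1,0],[8,0,0,0.1,0]]}}

```text
t: 13.7
tcp_pos: [0.5343, -0.021, 0.0475]
tool_rot: [0.706, 0.064, -0.061, -0.703]
force: [-2.3, -2.2, 16.7]
finger_gap: 0.136
```

13.7 mm moved without butting. I continue to the end stop.

Emit:
{"op": "apply_moves", "data": {"motion": [[8,0,0,0.05,0],[8,0,0,0.1,0],[8,0,0,0.1,0]]}}

```text
t: 14.08
tcp_pos: [0.5338, -0.018, 0.0475]
tool_rot: [0.706, 0.064, -0.061, -0.703]
force: [-2.9, -2.5, 16.8]
finger_gap: 0.143
```

Emit:
{"op": "apply_moves", "data": {"motion": [[8,0,0,0.03,0],[8,0,0,0.05,0],[8,0,0,0.05,0]]}}

```text
t: 14.45
tcp_pos: [0.5336, -0.0167, 0.0475]
tool_rot: [0.706, 0.064, -0.061, -0.703]
force: [-2.9, -2.9, 16.1]
finger_gap: 0.142
```

Emit:
{"op": "apply_moves", "data": {"motion": [[8,0,0,0.03,0],[8,0,0,0.05,0],[8,0,0,0.05,0]]}}

```text
t: 14.82
tcp_pos: [0.5334, -0.0152, 0.0475]
tool_rot: [0.706, 0.064, -0.06, -0.703]
force: [-3.4, -2.2, 16.1]
finger_gap: 0.142
```

Emit:
{"op": "apply_moves", "data": {"motion": [[8,0,0,0.03,0],[8,0,0,0.03,0]]}}

```text
t: 15.08
tcp_pos: [0.5334, -0.0151, 0.0476]
tool_rot: [0.706, 0.064, -0.061, -0.703]
force: [-3.2, -5.7, 16.5]
finger_gap: 0.142
```

Emit:
{"op": "apply_moves", "data": {"motion": [[8,0,0,0.03,0],[8,0,0,0.03,0]]}}

```text
t: 15.32
tcp_pos: [0.5334, -0.015, 0.0476]
tool_rot: [0.706, 0.065, -0.061, -0.702]
force: [-3.8, -8.6, 16.0]
finger_gap: 0.14
```

The end stop is reached: the lateral force rises with no motion. I relax sideways, ease up to let the catch take the load, then open.

Emit:
{"op": "apply_moves", "data": {"motion": [[8,0,0,-0.04,0],[8,0,-0.02,-0.04,0],[8,0,-0.04,-0.04,0],[8,0,-0.04,-0.04,0]]}}

```text
t: 15.82
tcp_pos: [0.5334, -0.0151, 0.0482]
tool_rot: [0.706, 0.064, -0.061, -0.703]
force: [-1.6, -4.6, 11.7]
finger_gap: 0.14
```

Emit:
{"op": "apply_moves", "data": {"motion": [[8,0,-0.03,0,0],[8,0,-0.03,0,0]]}}

```text
t: 16.08
tcp_pos: [0.5335, -0.015, 0.0489]
tool_rot: [0.706, 0.064, -0.061, -0.703]
force: [-0.6, -5.6, 10.0]
finger_gap: 0.14
```

Emit:
{"op": "apply_moves", "data": {"motion": [[8,0,-0.03,-0.02,0],[8,0,-0.03,-0.04,0]]}}

```text
t: 16.32
tcp_pos: [0.5334, -0.0151, 0.0493]
tool_rot: [0.705, 0.064, -0.06, -0.704]
force: [0.9, 0.9, 6.8]
finger_gap: 0.141
```

Emit:
{"op": "apply_moves", "data": {"motion": [[8,0,-0.02,0,0],[8,0,-0.02,0,0]]}}

```text
t: 16.58
tcp_pos: [0.5334, -0.015, 0.0495]
tool_rot: [0.705, 0.064, -0.06, -0.704]
force: [1.3, -1.9, 5.3]
finger_gap: 0.142
```

The force falls below the spring's level with almost no motion, so the catch is holding. I ease to zero, open and rise.

Emit:
{"op": "apply_moves", "data": {"motion": [[8,0,-0.04,0,0],[16,0,-0.05,0,0],[30,0,-0.05,0,0],[45,0,-0.05,0,0],[45,0,-0.8,0,0],[45,0,-2.2,0,0],[45,0,-3.8,0,0],[45,-0.5,-5.0,0,0],[60,-1,-5.0,0,0]]}}

```text
t: 17.7
tcp_pos: [0.5027, -0.0193, 0.2011]
tool_rot: [0.705, 0.064, -0.06, -0.704]
force: [-0.4, 1.0, -0.2]
finger_gap: 0.7
```

```bash
python3 - <<'E'
from h import *
s=manip.sense();print(s['t'],s['tcp_pos'],s['force'],s['finger_gap'],s['tool_rot'])
np.save('c7.npy',manip.get_calibration('wrist'),allow_pickle=True)
a=cv2.cvtColor(manip.snapshot('wrist'),cv2.COLOR_RGB2BGR);cv2.imwrite('pics/w7r.png',a)
b=cv2.cvtColor(manip.snapshot('scene'),cv2.COLOR_RGB2BGR)
cv2.imwrite('pics/w7.png',np.hstack([cv2.resize(a[60:310,130:380],(400,400)),cv2.resize(b[170:260,190:280],(400,400),interpolation=cv2.INTER_CUBIC)]))
E
```

```text
17.7 [ 0.50266332 -0.0192956   0.20112101] [-0.42649649  1.00508515 -0.20753617] 0.6995420176370418 [ 0.70498211  0.06380605 -0.06031806 -0.70376896]
```

View pics/w7.png

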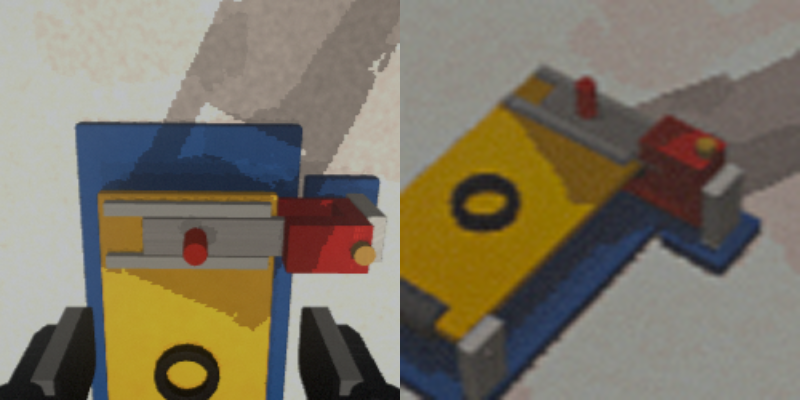

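The bolt is home under the red catch, and the plate is down and free of the gripper. In the right crop the bolt's end runs under the jaw at about (640,150). Next I move above the orange ball.

Emit:
{"op": "apply_moves", "data": {"motion": [[85,-0.1,0,1.5,0],[85,-0.2,0,3.2,0],[85,-0.3,0,5.0,0],[85,-0.4,0,6.8,0],[85,-0.5,0,8.5,0],[85,-0.52,0,10.0,0],[85,-0.52,0,11.0,0],[85,-0.52,0,11.0,0]]}}

```text
t: 18.8
tcp_pos: [0.4274, 0.3045, 0.1968]
tool_rot: [0.705, 0.062, -0.064, -0.704]
force: [0.5, 0.1, 1.4]
finger_gap: 0.997
```

```bash
python3 - <<'E'
from h import *
s=manip.sense();print(s['t'],s['tcp_pos'],s['force'],s['finger_gap'])
c=manip.get_calibration('wrist')
a=cv2.cvtColor(manip.snapshot('wrist'),cv2.COLOR_RGB2BGR);cv2.imwrite('pics/w8.png',a)
h=cv2.cvtColor(a,cv2.COLOR_BGR2HSV);m=cv2.inRange(h,(3,170,90),(13,255,255))
n,l,st,ce=cv2.connectedComponentsWithStats(m);i=1+st[1:,4].argmax();print(st[i],ce[i])
ct=max(cv2.findContours((l==i).astype(np.uint8),0,2)[0],key=cv2.contourArea);(u,v),r=cv2.minEnclosingCircle(ct);print(u,v,r)
print('ball',onz(c,u,v,.044),onz(c,*ce[i],.044),'tcp px',proj(c,s['tcp_pos']))
# ring in w7
c7=np.load('c7.npy',allow_pickle=True).item();w=cv2.imread('pics/w7r.png')
roi=cv2.inRange(w,(0,0,0),(45,45,45))[265:310,225:272]
n,l,st,ce=cv2.connectedComponentsWithStats(roi);i=1+st[1:,4].argmax();print('ring',st[i],ce[i]+[225,265])
x0,y0,ww,hh=st[i][:4];cx,cy=225+x0+(ww-1)/2,265+y0+(hh-1)/2
print(cx,cy,onz(c7,cx,cy,.0575),'pred px',proj(c7,[.6353,-.0017,.0585]))
E
```

```text
18.8 [0.42740933 0.30450135 0.19683037] [0.46260142 0.05549456 1.42360218] 0.9966721623420383
[ 230  157   38   39 1145] [248.70393013 176.130131  ]
248.7185821533203 176.1120147705078 19.712060928344727
ball [0.43140842 0.30034066 0.044     ] [0.43142901 0.30032971 0.044     ] tcp px (np.float64(254.01464510585745), np.float64(244.0289648819024))
ring [  2  11  40  34 749] [246.47129506 293.11348465]
246.5 292.5 [ 0.63377069 -0.00414069  0.0575    ] pred px (np.float64(248.4819858355245), np.float64(294.5885039876602))
```

View pics/w8.png

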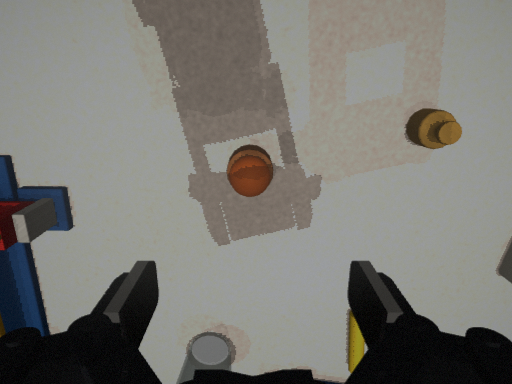

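The ball (248.7,176) lies at about (0.431,0.3005), agreeing with the first estimate to 2 mm. I descend and grip.

Emit:
{"op": "apply_moves", "data": {"motion": [[85,0.09,1.2,-0.15,0],[85,0.09,2.6,-0.15,0],[85,0.09,4.0,-0.15,0],[85,0.09,5.2,-0.15,0],[85,0.09,6.0,-0.15,0],[85,0.09,6.05,-0.15,0]]}}

```text
t: 19.6
tcp_pos: [0.4309, 0.2971, 0.015]
tool_rot: [0.705, 0.059, -0.063, -0.704]
force: [-0.2, 0.6, -0.8]
finger_gap: 0.994
```

```bash
python3 - <<'E'
from h import *
s=manip.sense();print(s['t'],s['tcp_pos'],s['force'],s['finger_gap'])
a=cv2.cvtColor(manip.snapshot('wrist'),cv2.COLOR_RGB2BGR)
b=cv2.cvtColor(manip.snapshot('scene'),cv2.COLOR_RGB2BGR)
cv2.imwrite('pics/w9.png',np.hstack([cv2.resize(a,(480,360)),cv2.resize(b[190:270,305:375],(315,360),interpolation=cv2.INTER_CUBIC)]))
E
```

```text
19.6 [0.43086848 0.2971009  0.01504593] [-0.23510567  0.64886082 -0.83421429] 0.9942630943913229
```

View pics/w9.png

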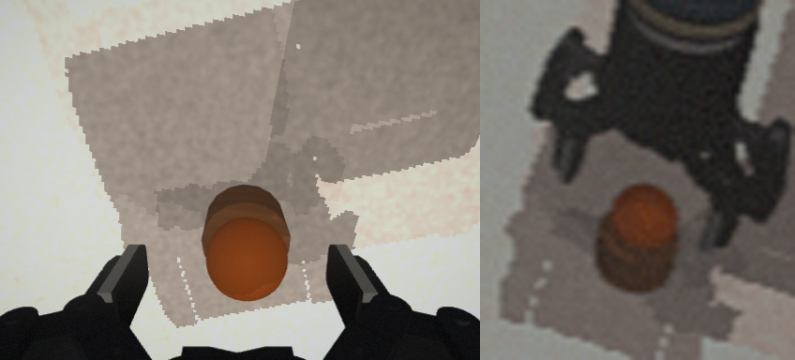

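The ball centre is about 3 mm to the right of the jaw centre. I trim and close.

Emit:
{"op": "apply_moves", "data": {"motion": [[70,0,0,0.11,0],[55,0,0,0.11,0],[42,0,0,0.11,0],[34,0,0,0.11,0],[34,0,0,0.11,0],[34,0,0,0.11,0]], "squeeze": 20}}

```text
t: 20.45
tcp_pos: [0.4321, 0.3024, 0.0178]
tool_rot: [-0.704, -0.062, 0.062, 0.704]
force: [-0.2, -2.4, 6.1]
finger_gap: 0.451
```

```bash
python3 - <<'E'
from h import *
s=manip.sense();print(s['t'],s['tcp_pos'],s['force'],s['finger_gap'])
a=cv2.cvtColor(manip.snapshot('wrist'),cv2.COLOR_RGB2BGR)
b=cv2.cvtColor(manip.snapshot('scene'),cv2.COLOR_RGB2BGR)
cv2.imwrite('pics/w10.png',np.hstack([cv2.resize(a,(480,360)),cv2.resize(b[190:270,305:375],(315,360),interpolation=cv2.INTER_CUBIC)]))
E
```

```text
20.45 [0.43211615 0.30235631 0.0178122 ] [-0.23898955 -2.35346456  6.11436436] 0.45067818510527546
```

View pics/w10.png

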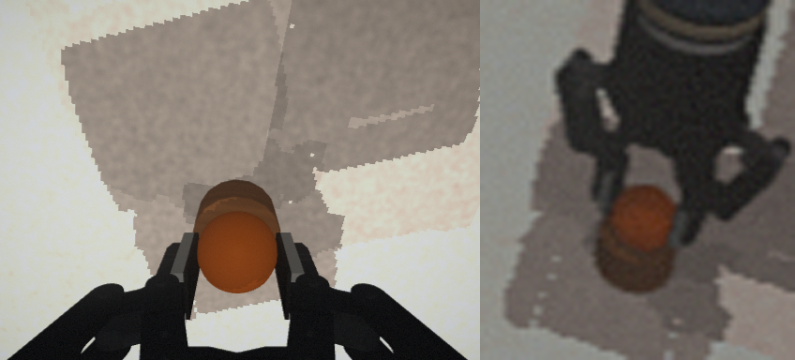

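The ball is between the pads (gap 38.5 mm), but there is 6 N upward, so the tips probably touch the stand. I regrip a little higher.

Emit:
{"op": "apply_moves", "data": {"motion": [[50,0,0,0,0],[50,0,-0.2,-0.05,0],[50,0,-0.2,-0.05,0],[34,0,-0.2,-0.05,0],[34,0,-0.2,-0.05,0],[34,0,-0.2,-0.05,0],[34,0,-0.2,-0.05,0]], "squeeze": 20}}

```text
t: 21.42
tcp_pos: [0.4322, 0.3015, 0.0235]
tool_rot: [-0.704, -0.062, 0.061, 0.705]
force: [-1.1, 5.1, 4.0]
finger_gap: 0.44
```

Emit:
{"op": "apply_moves", "data": {"motion": [[34,0,-0.3,0,0],[34,0,-0.8,0,0],[34,0,-1.5,0,0],[34,0,-2.2,0,0],[34,0,-2.2,0,0]]}}

```text
t: 22.05
tcp_pos: [0.4333, 0.3011, 0.0911]
tool_rot: [-0.704, -0.063, 0.061, 0.705]
force: [0.3, -0.1, -1.2]
finger_gap: 0.442
```

```bash
python3 - <<'E'
from h import *
s=manip.sense();print(s['t'],s['tcp_pos'],s['force'],s['finger_gap'],s['tool_rot'])
c=manip.get_calibration('wrist')
a=cv2.cvtColor(manip.snapshot('wrist'),cv2.COLOR_RGB2BGR)
b=cv2.cvtColor(manip.snapshot('scene'),cv2.COLOR_RGB2BGR);cv2.imwrite('pics/s11r.png',b)
cv2.imwrite('pics/w11.png',np.hstack([cv2.resize(a,(480,360)),cv2.resize(b[170:270,295:382],(315,360),interpolation=cv2.INTER_CUBIC)]))
sc=manip.get_calibration('scene')
def cen(im,roi):
    h=cv2.cvtColor(im,cv2.COLOR_BGR2HSV);m=cv2.inRange(h,(3,150,60),(13,255,255));z=np.zeros_like(m);x,y,w,hh=roi;z[y:y+hh,x:x+w]=m[y:y+hh,x:x+w]
    n,l,st,ce=cv2.connectedComponentsWithStats(z);i=1+st[1:,4].argmax();return st[i],ce[i]
p=cen(a,(180,150,160,200));q=cen(b,(300,180,90,90));print(p,q)
print(tri(ray(c,*p[1]),ray(sc,*q[1])))
E
```

```text
22.05 [0.43332773 0.30107851 0.09110914] [ 0.34518486 -0.14140632 -1.16580378] 0.44161687131416605 [-0.7041001  -0.06333204  0.06050013  0.70467853]
(array([ 213,  205,   81,  100, 5702], dtype=int32), array([252.98158541, 260.17748159])) (array([338, 215,  14,  14, 152], dtype=int32), array([344.38815789, 221.06578947]))
(array([0.43275998, 0.30082963, 0.10947473]), np.float64(0.0008974854882700577))
```

View pics/w11.png

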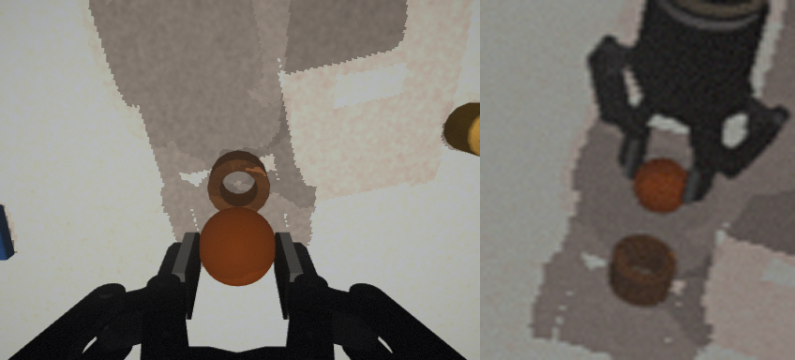

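The ball is lifted out of its stand and held at about the TCP x,y, 20 mm above the TCP. I carry it over the ring.

Emit:
{"op": "apply_moves", "data": {"motion": [[34,0.4,-0.6,-0.9,0],[34,1.0,-1.3,-2.3,0],[34,1.6,-1.3,-3.7,0],[34,2.2,-1.3,-5.1,0],[34,2.8,-1.3,-6.5,0],[34,3.4,-1.3,-7.9,0],[34,4.0,-1.3,-9.3,0],[34,4.5,-1.3,-10.4,0],[34,4.82,-1.3,-11.15,0],[34,4.82,-1.3,-11.15,0]]}}

```text
t: 23.4
tcp_pos: [0.633, -0.0046, 0.1273]
tool_rot: [-0.704, -0.061, 0.061, 0.705]
force: [-0.1, 0.5, -0.4]
finger_gap: 0.439
```

```bash
python3 - <<'E'
from h import *
s=manip.sense();print(s['t'],s['tcp_pos'],s['force'],s['finger_gap'],s['tool_rot'])
c=manip.get_calibration('wrist');sc=manip.get_calibration('scene')
a=cv2.cvtColor(manip.snapshot('wrist'),cv2.COLOR_RGB2BGR)
b=cv2.cvtColor(manip.snapshot('scene'),cv2.COLOR_RGB2BGR)
cv2.imwrite('pics/w12.png',np.hstack([cv2.resize(a,(480,360)),cv2.resize(b[160:250,165:245],(320,360),interpolation=cv2.INTER_CUBIC)]))
def cen(im):
    h=cv2.cvtColor(im,cv2.COLOR_BGR2HSV);m=cv2.inRange(h,(4,150,60),(14,255,255));n,l,st,ce=cv2.connectedComponentsWithStats(m);return sorted([(int(st[i][4]),st[i].tolist(),ce[i].round(1).tolist()) for i in range(1,n)])[-3:]
print(cen(a));print(cen(b[160:250,165:245]))
print('scene ring',proj(sc,[.6345,-.003,.0585]))
E
```

```text
23.4 [ 0.63300281 -0.00455032  0.12730091] [-0.14993069  0.46340394 -0.41903643] 0.43851668788062886 [-0.70437091 -0.06080169  0.06145538  0.70454809]
[(7, [428, 67, 7, 1, 7], [431.0, 67.0]), (27, [416, 46, 11, 21, 27], [418.9, 55.5]), (5432, [213, 221, 81, 84, 5432], [252.7, 262.6])]
[(2, [66, 34, 2, 2, 2], [66.5, 34.5]), (2, [78, 51, 2, 2, 2], [78.5, 51.5]), (104, [36, 25, 10, 14, 104], [40.4, 31.3])]
scene ring (np.float64(208.7056335081652), np.float64(214.1118371547205))
```

View pics/w12.png

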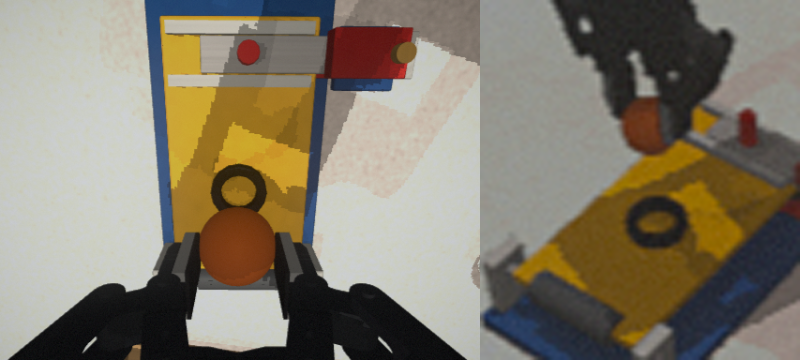

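```bash
python3 - <<'E'
from h import *
c=manip.get_calibration('wrist');sc=manip.get_calibration('scene')
p=manip.sense()['tcp_pos'];print(p)
for z in(.145,.148):print('ball',onz(c,252.7,262.6,z))
print('ring w',onz(c,254,203,.0595),'s',onz(sc,209,215.2,.0585),tri(ray(c,254,203),ray(sc,209,215.2)))
E
```

```text
[ 0.63139662 -0.0023728   0.12744631]
ball [ 0.63292158 -0.00284463  0.145     ]
ball [ 0.63122848 -0.00314394  0.148     ]
ring w [ 0.63212278 -0.00194485  0.0595    ] s [0.6366371 0.0007507 0.0585   ] (array([ 0.63419004, -0.00191119,  0.05452165]), np.float64(0.0008399059274831472))
```

The ring is at about (0.634,-0.002). I trim 2 mm and lower.

Emit:
{"op": "apply_moves", "data": {"motion": [[34,0.06,0.6,0.02,0],[34,0.06,1.3,0.02,0],[34,0.06,1.8,0.02,0],[34,0.06,2.1,0.02,0],[34,0.06,2.2,0.02,0],[34,0.06,2.2,0.02,0]]}}

```text
t: 24.25
tcp_pos: [0.6347, -0.0024, 0.0623]
tool_rot: [0.704, 0.062, -0.062, -0.704]
force: [-0.2, -0.4, -0.4]
finger_gap: 0.439
```

```bash
python3 - <<'E'
from h import *
s=manip.sense();print(s['t'],s['tcp_pos'],s['force'],s['finger_gap'])
a=cv2.cvtColor(manip.snapshot('wrist'),cv2.COLOR_RGB2BGR)
b=cv2.cvtColor(manip.snapshot('scene'),cv2.COLOR_RGB2BGR)
cv2.imwrite('pics/w13.png',np.hstack([cv2.resize(a,(480,360)),cv2.resize(b[170:240,180:242],(320,360),interpolation=cv2.INTER_CUBIC)]))
E
```

```text
24.25 [ 0.63465192 -0.00235021  0.06234624] [-0.23073002 -0.3726509  -0.36184481] 0.43904326964321083
```

View pics/w13.png

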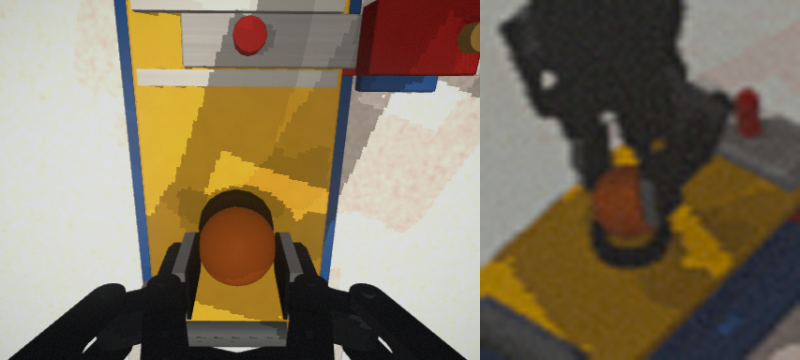

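The ball is above the ring and centred laterally. I lower in small steps until contact.

Emit:
{"op": "apply_moves", "data": {"motion": [[34,0,0.08,0,0],[34,0,0.16,0,0],[34,0,0.16,0,0]]}}

```text
t: 24.72
tcp_pos: [0.6347, -0.0025, 0.0575]
tool_rot: [0.704, 0.062, -0.062, -0.704]
force: [0.3, -0.0, 0.4]
finger_gap: 0.436
```

Emit:
{"op": "apply_moves", "data": {"motion": [[34,0,0.05,0,0],[34,0,0.05,0,0]]}}

```text
t: 24.98
tcp_pos: [0.6353, -0.0024, 0.0566]
tool_rot: [0.705, 0.063, -0.061, -0.704]
force: [1.1, 0.9, 4.4]
finger_gap: 0.439
```

```bash
python3 - <<'E'
from h import *
a=cv2.cvtColor(manip.snapshot('wrist'),cv2.COLOR_RGB2BGR)
b=cv2.cvtColor(manip.snapshot('scene'),cv2.COLOR_RGB2BGR)
cv2.imwrite('pics/w14.png',np.hstack([cv2.resize(a[200:350,170:340],(480,424)),cv2.resize(b[180:240,185:230],(318,424),interpolation=cv2.INTER_CUBIC)]))
E
```

```text
(no output)
```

View pics/w14.png

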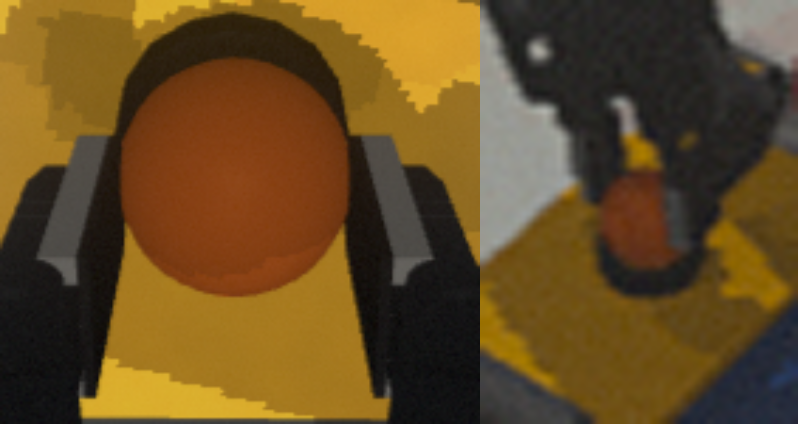

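```bash
python3 - <<'E'
from h import *
c=manip.get_calibration('wrist');p=manip.sense()['tcp_pos'];print(p)
X=np.array([.985,.175,0])
for dx in (-.004,0,.004):
  r=np.array([.634,-.002,0])+X*dx
  print(dx,'ball',proj(c,r+[0,0,.0745]),'edges',proj(c,r-X*.022+[0,0,.0605]),proj(c,r-X*.022+[0,0,.0505]))
E
```

```text
[ 0.63532937 -0.0024327   0.05662034]
-0.004 ball (np.float64(255.44171938099916), np.float64(251.1912867918047)) edges (np.float64(255.27388231325762), np.float64(199.21652250752382)) (np.float64(255.16196407064888), np.float64(193.0076297402568))
0 ball (np.float64(255.43973793257254), np.float64(258.4460469466343)) edges (np.float64(255.27323109411657), np.float64(206.60107599764777)) (np.float64(255.16214266709292), np.float64(200.05078187876614))
0.004 ball (np.float64(255.43778708297688), np.float64(265.5887743193205)) edges (np.float64(255.27258957360726), np.float64(213.87565104857822)) (np.float64(255.1623187415844), np.float64(206.9944779734242))
```

The ball's row (262.7) matches a seated ball for the visible ring edge, where 263 is predicted. I release and retreat straight up.

Emit:
{"op": "apply_moves", "data": {"motion": [[40,0,-0.02,0,0],[44,0,-0.02,0,0],[50,0,-0.02,0,0],[60,0,-0.02,0,0],[70,0,-0.05,0,0],[75,0,-0.5,0,0],[75,0,-1.5,0,0],[75,0,-2.8,0,0],[75,-0.5,-4.0,0,0],[75,-1.2,-4.5,0,0]]}}

```text
t: 26.32
tcp_pos: [0.6006, -0.009, 0.1947]
tool_rot: [0.705, 0.064, -0.06, -0.704]
force: [-0.9, 0.3, -0.2]
finger_gap: 0.873
```

```bash
python3 - <<'E'
from h import *
s=manip.sense();print(s['t'],s['tcp_pos'],s['force'],s['finger_gap'])
c=manip.get_calibration('wrist');sc=manip.get_calibration('scene')
a=cv2.cvtColor(manip.snapshot('wrist'),cv2.COLOR_RGB2BGR)
b=cv2.cvtColor(manip.snapshot('scene'),cv2.COLOR_RGB2BGR);cv2.imwrite('pics/s15r.png',b)
cv2.imwrite('pics/w15.png',np.hstack([cv2.resize(a,(480,360)),cv2.resize(b[160:250,165:245],(320,360),interpolation=cv2.INTER_CUBIC)]))
E
```

```text
26.325 [ 0.60060772 -0.00897811  0.1946516 ] [-0.92838711  0.27506076 -0.20155469] 0.8726614925759498
```

View pics/w15.png

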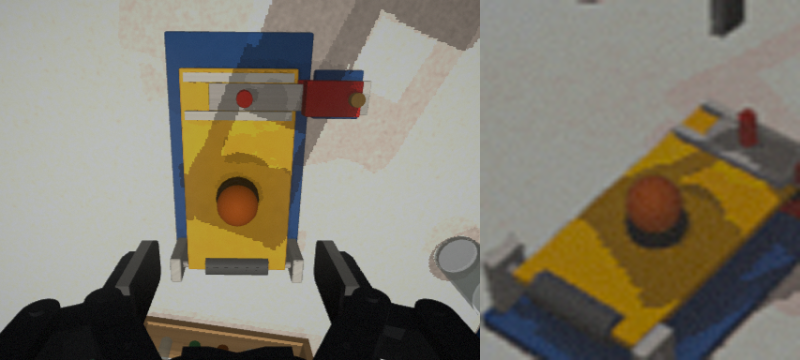

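The ball sits in the ring and the bolt is under the catch. One numeric check and a full view, then I hand in.

```bash
python3 - <<'E'
from h import *
c=manip.get_calibration('wrist');sc=manip.get_calibration('scene')
a=cv2.cvtColor(manip.snapshot('wrist'),cv2.COLOR_RGB2BGR);b=cv2.cvtColor(manip.snapshot('scene'),cv2.COLOR_RGB2BGR)
cv2.imwrite('pics/s16.png',b)
def cen(im,o):
    h=cv2.cvtColor(im,cv2.COLOR_BGR2HSV);m=cv2.inRange(h,(4,150,60),(14,255,255));n,l,st,ce=cv2.connectedComponentsWithStats(m);i=1+st[1:,4].argmax();print(st[i]);return st[i][:2]+(st[i][2:4]-1)/2+o
p=cen(a,[0,0]);q=cen(b[160:250,165:245],[165,160]);print(p,q,tri(ray(c,*p),ray(sc,*q)))
print(manip.sense()['force'])
E
```

```text
[ 231  200   43   44 1495]
[ 37  44  14  14 150]
[252.  221.5] [208.5 210.5] (array([ 0.63553297, -0.0028513 ,  0.07442945]), np.float64(0.002662549593811751))
[-0.13369826  0.72567517 -0.79836206]
```

View pics/s16.png

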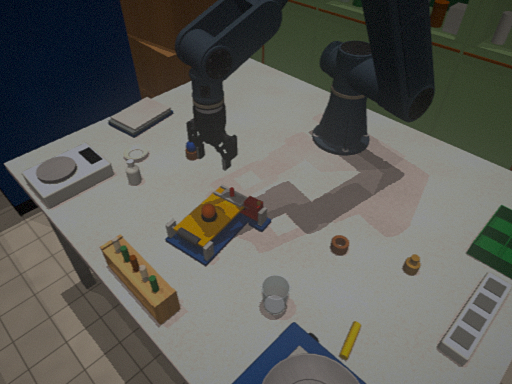

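The ball centre comes out at z 0.0744, against 0.0745 expected when seated. The blue ball and the bystanders are where they were, and the gripper is clear.

```bash
python3 -c "
from station import manip
print(manip.sense()['t'],manip.sign_off())"
```

```text
the job is handed in; nothing more can be done
26.525 None
```

The launcher is ready to fire and handed in at 26.5 s. The plate is down on its catch, and the orange ball sits in the black ring with the gripper clear of everything.

- **Plate:** I gripped the red knob and lowered the plate along its hinge arc until I felt the rubber stop. I then pressed the stop with about 7 N beyond the spring's 9.5 N.
- **Bolt:** I slid it about 20 mm until the sideways force rose to about 9 N with no more motion. The plate stayed down when I let go, and the pictures show the bolt under the catch.
- **Ball:** I set it in the ring until light contact (4.4 N) and let go. Its measured centre is at (0.6355, -0.003, 0.0744). The expected seat height is 0.0745, though the two camera rays missed each other by 2.7 mm.
- **Other things:** the blue ball and the other objects look unmoved in the last scene view. I checked this by eye only.

**What disagreed:**
- The real fingertips were roughly 12–19 mm higher than the reported TCP. My first try at gripping the knob therefore closed just above it, and I regripped lower. Before that I touched the knob's top with about 6 N while the plate was still up.
- At the ball's stand the fingers met about 6 N on the first grip, so I regripped a few mm higher.

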